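Set bronze holdfast collars into a carver's bench slab

ROBOT

A 6-joint arm with a two-finger parallel gripper is mounted at the origin on the work surface. World frame = base frame: x ahead of the robot, y to its left, z up, the work surface at z = 0. Lengths are in m, angles in rad, forces in N, time in s.
With the tool pointing down it reaches from about 0.375 to 0.975 m from the base axis. Payload 3.8 kg.
Tool frame: the origin (TCP) lies midway between the tips of the shut fingers; the grasp point (between the pads) lies 19 mm behind it; z points along the fingers, y is the line along which they close (so a half turn about z gives the same grasp; the last joint's range is limited). The gripper opens to 88 mm and grips with 3 to 60 N. Pads are 18 mm wide; open, the fingers measure 123 mm over their backs; the gripper's body (75 mm by 187 mm) begins 45 mm behind the grasp point.
Start: joints at [-1.288, 0.264, 1.604, -0, 1.274, -0.037], TCP at [0.212, -0.641, 0.203] pointing down, gripper open.
Joint ranges: [-2.63, 2.63], [-0.94, 2.18], [0.31, 2.57], [-1.31, 4.45], [0, 2.66], [-2.55, 2.55]. Speed limits (rad/s): [2.57, 2.57, 3.14, 3.14, 3.14, 3.14].

INTERFACE

Orientations are given as a rotation vector (axis times angle).
In Python, from cell import manip, inverse_kinematics, cams, order gives the robot as it stands. Calls block until the motion is done:
- manip.move_pose(position, orientation): joint-space move of the TCP to a pose.
- manip.move_linear(position, rate=0.15, rot=None): straight line of the TCP; rot=None keeps the orientation; rate is the mean speed in m/s.
- manip.set_joints(angles): joint-space move.
- manip.set_gripper(opening, force=None): finger opening in m; force is the grip in N (None keeps the last); returns when the fingers have stopped.
- manip.dwell(seconds).
- inverse_kinematics(position, orientation): joint angles nearest the present ones, or None.
- manip.state(): the state.
- cams.capture(name): name is "scene" or "top"; returns a dict with "image" (480x640x3 uint8, blue, green, red), "z_map" (480x640 float32, m along the optical axis (not along the pixel's ray), 0 where there is no reading), "intrinsics" (3x3 intrinsics, pixels), "position" and "orientation" of the camera in the world. Camera axes: x right, y down, z forward; pixel columns grow to the right and rows downward; lengths in m; the calibration is good to about 2 mm. A picture is of the moment at which its call begins.
A pose or a line that the arm cannot do raises manip.IKError and nothing moves.
- order.close_job(): hands the job in; it is judged then, once.
The state is a dict: "clock": time; "joint_pos": joint angles; "joint_velocities": joint speeds; "tau": joint torques, N m; "tool_pos": TCP position; "tcp_rot": TCP orientation; "contact_force": force on the tool from outside, world axes, zero at the start; "moment": the same for the moment, N m; "gripper_width": finger opening in m; "grasp_force": force on a finger pad.
Only numpy, scipy, OpenCV 4.12 (cv2) and the standard library are available. Lean on these libraries where they do the work, as an engineer would, in place of code of your own. Each camera call takes 0.05 s, during which the arm holds its last target. There are 200 camera calls.

TASK

Fit the bronze collars into the carving slab: hang the shavings pail that stands on it by its handle on the hook, unfasten the hasp of the wooden tool case before raising its lid, and press every collar in the case fully home into a bore of its own, shoulder flush on the slab. Then shut the lid and swing the hasp back over its staple, leaving the mallet, the carved bird and the wax tin where they are.

Things in the scene. Friction and masses are not known exactly. Their poses are not given: they have to be found in the camera images.
- slab: Fixed hardwood slab on the bench, 150 (its x) x 270 (its y) x 60 mm high, with three round bores in a row along its y, 85 mm apart. Origin: centre of its underside; z up.
- bore0 (a point): Centre of the mouth of the bore at the slab's -y end, on the slab's top face (60 mm above the bench). Each bore is upright, 41.6 mm across with a 3 mm chamfer, open for the first 26 mm, then snug (a press fit): a collar stops there under its own weight, 14 mm proud, and goes down the last 14 mm only under a steady downward push of about 12 to 18 N; it stays at whatever depth it is left. Any collar fits any bore.
- bore1 (a point): The same for the middle bore.
- bore2 (a point): The same for the bore at the slab's +y end.
- case: Fixed dark wooden tool case, 170 deep (its x) x 245 wide (its y) x 75 mm high to the rim, walls 8 mm, with a hinged lid. Origin: centre of its underside; its front, with the hasp, faces its -x. Inside, a green insert (top face 37 mm above the bench) holds the collars upright in three 46 mm round pockets at its y = -75, 0 and +75 mm, on its centre line; the pocket floors are 12 mm above the bench.
- lid_hinge (a point): Point on the lid's hinge line (along the case's y, at the rear rim, 75 mm above the bench, case x = +85 mm).
- case_lid (a joint): Lid angle in rad: 0 shut, grows as the front edge rises, stop at 1.8 (just past upright). The lid is a flat wooden board 178 x 249 x 10 mm, 350 g; its top is 86 mm above the bench when shut and its front edge stands 10 mm proud of the case. The hinge is stiff: the lid stays where it is left (0.45 N m of friction, about 4 N at the hasp's grip barrel to raise it).
- hasp (a joint): Angle of the brass hasp relative to the lid, in rad: 0 hangs straight down over the staple on the case front (fastened, lid shut), 1.57 sticks straight out in the plane of the lid, stop at 1.75. It is hinged on the lid's front edge with a light friction, stays where it is left, and at its stop it can serve as the handle for raising the lid. The lid must only be raised with the hasp off.
- hasp_hinge (a point): Point on the hasp's hinge line: along the case's y, at the middle of the lid's front edge, 183 mm in front of the lid's hinge line and 5 mm above it when shut.
- hasp_grip (a point): Centre of the hasp's grip barrel: a steel barrel of 12 mm diameter and 34 mm long that spins freely on a pin at the hasp's free end, parallel to the hasp's hinge line, 28 mm from that line. With hasp and lid shut it is 26 mm below and 10 mm in front of that line, 54 mm above the bench and 23 mm in front of the case wall. Pinched by its two ends it follows a swing of the hasp or lid without the gripper having to turn.
- pail_grip (a point): Centre of the pail's handle bar: a wooden bar of 14 mm diameter, 104 mm long along this frame's y, rigid above an empty steel pail (104 mm across the rim, 80 mm at the foot, 90 mm high, 300 g). The bar is 190 mm above the pail's foot, 100 mm above its rim, and joined to the rim by a wire at each end. The pail starts standing on the slab.
- hook_stand: Fixed hook stand: red base 120 x 110 mm, post of 18 mm diameter and 245 mm high at its origin (centre of the post's foot), with an upturned hook of 10 mm round bar that points to its -x.
- hook_seat (a point): Where the centre of the pail's handle bar comes to rest in the hook's hollow: 88 mm along -x from the post, 225 mm above the bench; the bar then lies across the hook, along this frame's y. The hook's upturned tip is 28 mm farther along -x and its top 257 mm above the bench; behind the hollow the hook rises to the post's top at 250 mm. This frame has the axes of the stand.
- mallet: Carver's wooden mallet, 225 mm long, 72 mm thick, lying beyond the slab; leave it alone.
- carved_bird: Small carved wooden bird on a dark 100 x 70 mm plinth, 125 mm high, beyond the slab; leave it alone.
- wax_tin: Yellow tin, 68 mm across, 55 mm high, beyond the slab; leave it alone.
- collar0_mid (a point): Centre of a bronze holdfast collar, half-way up its 56 mm height, z along its axis. Its body is 40 mm in diameter and 40 mm long, below a flange (the shoulder) 56 mm in diameter and 16 mm thick at the top; 500 g; 22 mm hole. The underside of the flange is 12 mm above this point, so this point is 12 mm below the slab's top when the collar is home. Grip it by the flange. Two or three collars are present; absent ones read None from the start.
- collar1_mid (a point): The same for another collar. Two or three collars are present; absent ones read None from the start.
- collar2_mid (a point): The same for another collar. Two or three collars are present; absent ones read None from the start.
Mind the look-alikes: they are no part of the job. Of the things that look like the hook_stand, take the one that is farthest to the robot's left at the start.

How it is judged:
By the outcome, as a careful person would: the job done as asked, in the order asked, and still so for the second after the job is handed in, with the robot touching nothing.
Of collar0, collar1, collar2 only 2 to 3 are there at a start; the rules pass over those that are not, and their reading is None.
At some moment in a run one of pail may be knocked a few centimetres aside while the robot is not near it.
Once in a run the grip may slacken for a moment while it holds something.
It also fails if it takes over 210 s, if anything falls off the work surface, if the arm or the gripper's body presses on something with over 40 N, if the wrist force passes 120 N, or if a joint passes its speed limit or range.

## Working session

There is one attempt and no reset: what is moved stays moved. The work goes in short steps, each a Python script; the robot and the scene stay as the last script left them, time stands still between calls to the robot, and variables do not carry over. Pictures are saved under pics/ and viewed, at most 14 in all, crops included, and the job is handed in when it is done.

```bash
ls; mkdir -p pics
python3 - <<'E'
from cell import manip,cams
import cv2,numpy as np
for n in ("scene","top"):
    c=cams.capture(n); cv2.imwrite(f"pics/{n}0.png",c["image"]); np.savez(f"{n}0.npz",**c)
    print(n,c["intrinsics"].tolist(),np.round(c["position"],3),np.round(c["orientation"],3))
print(manip.state())
E
```

```text
pics
scene [[438.2924508974505, 0.0, 318.8307190675281], [0.0, 438.2924508974505, 240.96590976265773], [0.0, 0.0, 1.0]] [ 1.434 -0.151  1.266] [-1.847 -1.844  0.643]
top [[577.7901477002152, 0.0, 315.38638219423234], [0.0, 577.7901477002152, 236.74020888070055], [0.0, 0.0, 1.0]] [ 0.297 -0.153  1.892] [-2.154  2.101 -0.185]
{'clock': 0.1, 'joint_pos': array([-1.28788433e+00,  2.64689517e-01,  1.60522963e+00, -1.35860205e-05,
        1.27372811e+00, -3.68565636e-02]), 'joint_velocities': array([-0.00078296, -0.00187766, -0.00247707, -0.00052303,  0.0019147 ,
       -0.00085935]), 'tau': array([ 4.31314102e-04, -5.03620505e+01, -3.58071578e+01,  7.31691881e-02,
        2.34212290e-02, -6.11703013e-05]), 'tool_pos': array([ 0.21200375, -0.6400817 ,  0.20210893]), 'tcp_rot': array([-3.09951136e+00, -4.99835807e-01,  4.16030690e-04]), 'contact_force': array([0.40941322, 0.16456822, 0.34893092]), 'moment': array([ 0.01430624,  0.0143907 , -0.00345669]), 'grasp_force': 0.0, 'gripper_width': 0.08800183022457331}
```

View pics/top0.png

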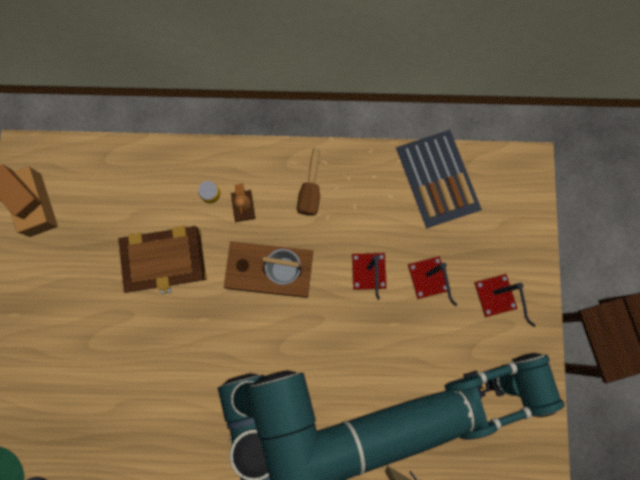

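View pics/scene0.png

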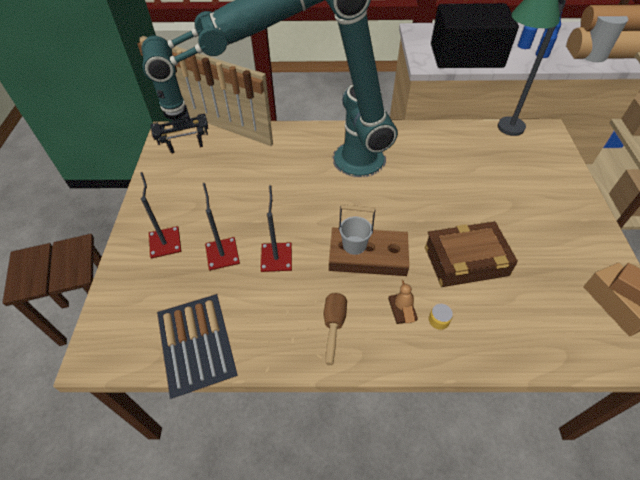

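```bash
cat > h.py <<'E'
import numpy as np,cv2
from scipy.spatial.transform import Rotation as R
def cloud(c):
    K=c["intrinsics"];z=c["z_map"];v,u=np.mgrid[0:480,0:640]
    p=np.stack([(u-K[0,2])/K[0,0]*z,(v-K[1,2])/K[1,1]*z,z],-1)
    w=p@R.from_rotvec(c["orientation"]).as_matrix().T+c["position"]
    w[z==0]=np.nan; return w
def proj(c,P):
    K=c["intrinsics"];q=R.from_rotvec(c["orientation"]).as_matrix().T@(np.asarray(P,float)-c["position"])
    return (K@q)[:2]/q[2]
def rayz(c,px,z):
    d=R.from_rotvec(c["orientation"]).as_matrix()@np.linalg.inv(c["intrinsics"])@np.array([px[0],px[1],1.]); p=c["position"]
    return p+d*(z-p[2])/d[2]
def rect(P):
    (c,s,a)=cv2.minAreaRect((P[:,:2]*1000).astype(np.float32)); return np.round(c,1),np.round(s,1),round(a,1)
E
python3 - <<'E'
from h import *
for n in("top","scene"):
    c=dict(np.load(n+"0.npz"));w=cloud(c);x,y,z=w[...,0],w[...,1],w[...,2]
    im=c["image"].astype(int); red=(im[...,2]>110)&(im[...,1]<50)&(im[...,0]<50)
    print(n,"table z",np.nanmedian(z[(x>.3)&(x<.9)&(y>-.7)&(y<.7)]))
    # regions
    reg=dict(slab=((380,250),None)) 
    m0=(z>.02)&(z<.35)&(x>.3)&(x<1.1)
    k,lab,st,ce=cv2.connectedComponentsWithStats(m0.astype(np.uint8))
    for i in range(1,k):
        if st[i,4]>30:
            P=w[lab==i]; print(st[i],"n x[%.3f %.3f] y[%.3f %.3f] zmax %.3f"%(*np.percentile(P[:,0],[1,99]),*np.percentile(P[:,1],[1,99]),P[:,2].max()))
    k,lab,st,ce=cv2.connectedComponentsWithStats((red&(x>.3)).astype(np.uint8))
    for i in range(1,k):
        if st[i,4]>100: print("red",ce[i],rect(w[lab==i]),np.nanmedian(w[lab==i][:,2]))
E
```

```text
top table z 0.0017465503845146557
[296 148  24  68 913] n x[0.705 0.924] y[-0.151 -0.080] zmax 0.081
[   0  164   57   73 2733] n x[0.614 0.822] y[0.719 0.845] zmax 0.162
[457 173  17  31 146] n x[0.758 0.858] y[-0.660 -0.612] zmax 0.036
[447 176  17  31 131] n x[0.746 0.848] y[-0.628 -0.579] zmax 0.036
[438 179  17  32 128] n x[0.733 0.835] y[-0.596 -0.548] zmax 0.036
[199 181  21  22 355] n x[0.739 0.802] y[0.182 0.243] zmax 0.067
[231 183  24  38 523] n x[0.684 0.798] y[0.066 0.138] zmax 0.133
[428 182  17  32 129] n x[0.723 0.822] y[-0.566 -0.517] zmax 0.034
[419 185  17  32 137] n x[0.712 0.815] y[-0.533 -0.487] zmax 0.036
[ 118  225   89   69 4683] n x[0.437 0.640] y[0.216 0.472] zmax 0.104
[ 224  241   89   57 4052] n x[0.438 0.597] y[-0.128 0.138] zmax 0.267
[367 255  14  45 235] n x[0.417 0.562] y[-0.352 -0.310] zmax 0.264
[426 262  32  44 287] n x[0.405 0.526] y[-0.563 -0.502] zmax 0.262
[492 282  44  45 342] n x[0.353 0.474] y[-0.765 -0.718] zmax 0.263
scene table z 0.00036736716348162446
[140 171  26  73 366] n x[0.355 0.476] y[-0.765 -0.720] zmax 0.258
[202 182  22  73 3
[... 485 characters left out ...]
 n x[0.713 0.814] y[-0.534 -0.487] zmax 0.029
[196 303  12  31 161] n x[0.724 0.826] y[-0.564 -0.518] zmax 0.031
[429 303  23  24 432] n x[0.746 0.808] y[0.180 0.242] zmax 0.061
[185 307  11  31 149] n x[0.736 0.837] y[-0.597 -0.552] zmax 0.029
[175 310  11  31 160] n x[0.748 0.849] y[-0.628 -0.583] zmax 0.029
[164 313  11  32 157] n x[0.759 0.861] y[-0.659 -0.614] zmax 0.030
red [164.53636364 242.26909091] (array([ 459.2, -730.7]), array([118.8, 103.6]), 15.9) 0.014040961314993883
red [222.05016722 253.75752508] (array([ 510.7, -513.7]), array([119.7, 105. ]), 14.5) 0.01387551389844266
red [276.03241491 257.51053485] (array([ 528. , -320.3]), array([118.8, 101.5]), 2.2) 0.013589616763824308
```

Run:
```python
from h import *
for n in("top","scene"):
    c=dict(np.load(n+"0.npz"));w=cloud(c);x,y,z=w[...,0],w[...,1],w[...,2]
    print(n)
    P=w[(x>.4)&(x<.65)&(y>-.2)&(y<.17)&(z>.05)&(z<.072)];print("slab",rect(P),np.median(P[:,2]))
    P=w[(x>.4)&(x<.7)&(y>.18)&(y<.5)&(z>.076)&(z<.1)];print("lid",rect(P),np.median(P[:,2]))
    P=w[(x>.4)&(x<.7)&(y>.18)&(y<.5)&(z>.03)&(z<.07)&(x<.47)];print("hasp?",len(P),P.mean(0))
    P=w[(x>.4)&(x<.65)&(y>-.2)&(y<.17)&(z>.235)];print("bar",rect(P),np.median(P[:,2]),len(P))
    P=w[(x>.35)&(x<.65)&(y>-.4)&(y<-.25)&(z>.2)];print("hook",rect(P),len(P)); 
    for a in np.arange(.41,.57,.012):
        Q=P[(P[:,0]>=a)&(P[:,0]<a+.012)]
        if len(Q):print(np.round(Q.mean(0),3),round(Q[:,2].max(),3),len(Q))
top=dict(np.load("top0.npz"));sc=dict(np.load("scene0.npz"))
a=cv2.resize(top["image"][215:305,100:400],None,fx=2.6,fy=2.6,interpolation=2)
b=cv2.resize(sc["image"][175:290,250:530],None,fx=2.78,fy=2.78,interpolation=2)
w=min(a.shape[1],b.shape[1]); cv2.imwrite("pics/crop1.png",np.vstack([a[:,:w],b[:,:w]]))
```

```text
top
slab (array([518.6,   5.4]), array([270. , 152.8]), 85.1) 0.06040844034494164
lid (array([533.5, 346.6]), array([200.5, 252.8]), 10.3) 0.08720008596184092
hasp? 45 [0.43899814 0.32657431 0.05819995]
bar (array([515.4, -45.6]), array([108.5,  14.5]), 82.2) 0.2547359316001069 184
hook (array([ 478.4, -324.5]), array([126.7,  18.2]), 5.4) 174
[ 0.418 -0.325  0.256] 0.264 8
[ 0.428 -0.324  0.241] 0.258 12
[ 0.44  -0.324  0.222] 0.232 15
[ 0.452 -0.323  0.22 ] 0.228 16
[ 0.464 -0.323  0.225] 0.235 17
[ 0.476 -0.323  0.232] 0.237 17
[ 0.488 -0.321  0.235] 0.246 12
[ 0.5  -0.32  0.24] 0.246 13
[ 0.512 -0.32   0.242] 0.25 13
[ 0.525 -0.317  0.236] 0.251 20
[ 0.535 -0.318  0.244] 0.256 31
scene
slab (array([520. ,   3.8]), array([270.5, 158.9]), 85.5) 0.0597973457181159
lid (array([540.8, 345.9]), array([193. , 252.8]), 10.4) 0.08682296844638948
hasp? 0 [nan nan nan]
bar (array([517.5, -46.8]), array([107.6,  16.8]), 81.7) 0.25352120776483056 159
hook (array([ 482.4, -324.9]), array([128.2,  17.6]), 4.9) 159
[ 0.42  -0.326  0.252] 0.257 7
[ 0.428 -0.326  0.239] 0.258 24
[ 0.44  -0.326  0.222] 0.226 14
[ 0.453 -0.325  0.222] 0.224 3
[ 0.464 -0.324  0.227] 0.23 6
[ 0.476 -0.323  0.23 ] 0.232 6
[ 0.488 -0.321  0.235] 0.237 5
[ 0.498 -0.323  0.238] 0.243 8
[ 0.509 -0.322  0.241] 0.244 5
[ 0.524 -0.321  0.246] 0.251 9
[ 0.538 -0.32   0.231] 0.251 52
[ 0.544 -0.32   0.225] 0.252 20<stdin>:7: RuntimeWarning: Mean of empty slice.
  ret = um.true_divide(
```

View pics/crop1.png

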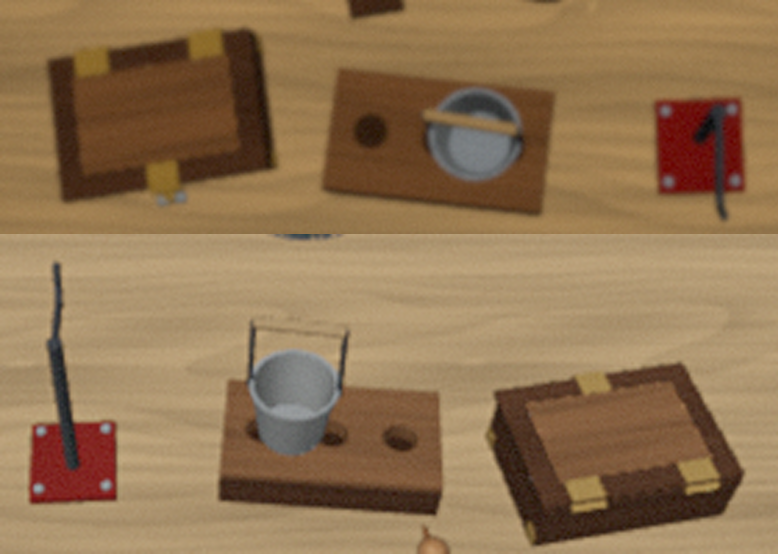

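Candidates for the hook stand are at top (369,271), (428,277) and (496,295). The one farthest left is (369,271), and the crop shows it clearly: hook pointing to −x, next to the slab with the pail. The case is at the left, with its hasp facing −x.

```bash
cat >> h.py <<'E'
from cell import manip,cams,inverse_kinematics,order
def down(deg):
    a=np.radians(deg+90)/2; return np.pi*np.array([np.cos(a),np.sin(a),0])
def st(t=""):
    s=manip.state();print(t,"t%.1f"%s["clock"],"tcp",np.round(s["tool_pos"],4),"F",np.round(s["contact_force"],1),"w%.4f g%.1f"%(s["gripper_width"],s["grasp_force"]));return s
def bar(n,lo=.235,hi=.275,box=(.35,.65,-.45,.17)):
    w=cloud(cams.capture(n));x,y,z=w[...,0],w[...,1],w[...,2]
    P=w[(x>box[0])&(x<box[1])&(y>box[2])&(y<box[3])&(z>lo)&(z<hi)];return rect(P),P[:,2].max(),len(P)
E
python3 - <<'E'
from h import *
u=np.array([np.sin(np.radians(8)),np.cos(np.radians(8))]) # along bar (+y)
C=np.array([.5165,-.046])-u*.024
manip.set_gripper(.06)
manip.move_pose([*C,.36],down(-8))
print(bar("scene",box=(.4,.6,-.13,.1)))
st()
manip.move_linear([*C,.231],.15); st()
manip.set_gripper(0,60); st("grip")
manip.move_linear([*C,.30],.1);manip.dwell(.3); st("lift")
E
```

```text
((array([517.3, -46.5]), array([107.7,  17.4]), 80.3), np.float64(0.2605080509469708), 161)
 t3.1 tcp [ 0.5131 -0.0705  0.3596] F [ 0.7 -1.4 -1.1] w0.0602 g0.0
 t4.1 tcp [ 0.5139 -0.0699  0.2321] F [-0.   0.9  0.4] w0.0599 g0.0
grip t5.1 tcp [ 0.5131 -0.0698  0.2309] F [ 0.7  0.1 -0.5] w0.0007 g0.0
lift t6.2 tcp [ 0.5129 -0.0697  0.2993] F [ 0.6  0.5 -0.6] w0.0004 g0.0
```

Run:
```python
from h import *
c=cams.capture("scene");t=cams.capture("top")
cv2.imwrite("pics/m.png",np.vstack([cv2.resize(c["image"][120:300,250:530],None,fx=2,fy=2),cv2.resize(t["image"][200:310,180:460],None,fx=2,fy=2)]))
st()
```

```text
t6.3 tcp [ 0.513  -0.0698  0.2996] F [ 0.5 -0.8  0.1] w0.0006 g0.0
```

View pics/m.png

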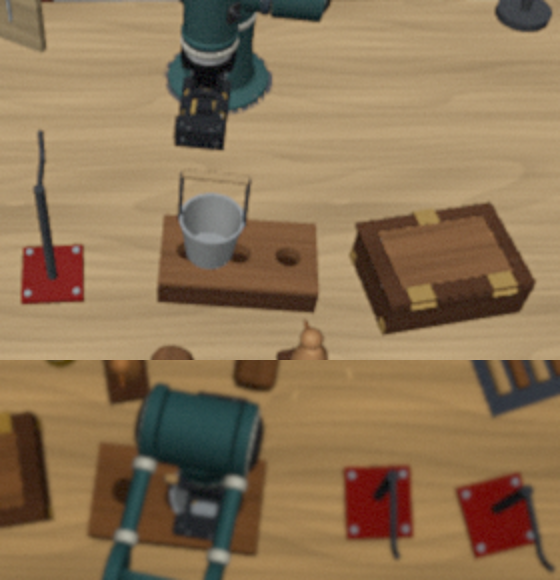

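Run:
```python
from h import *
for n in("top","scene"):
    c=cams.capture(n);p=manip.state()["tool_pos"];print(n,"tcp px",proj(c,p),"base",proj(c,[0,0,0]),"barpt",proj(c,[.513,-.07,.25]))
    w=cloud(c);x,y,z=w[...,0],w[...,1],w[...,2]
    m=(abs(x-.513)<.15)&(abs(y+.07)<.1)&(z>.28)&(z<.345)
    print(rect(w[m]) if m.sum()>5 else 0, w[m].min(0) if m.any() else 0, m.sum())
    m=(abs(x-.513)<.05)&(abs(y+.04)<.1)&(z>.235)&(z<.275)
    print(rect(w[m]) if m.sum()>5 else 0,m.sum())
c=cams.capture("scene");np.savez("s1.npz",**c)
cv2.imwrite("pics/m2.png",cv2.resize(c["image"][140:240,310:410],None,fx=6,fy=6,interpolation=2))
```

```text
top tcp px [288.09763473 260.11434067] base [264.98817794 434.8137401 ] barpt [289.01777014 262.50076688]
0 0 0
(array([520.4,  -1.4]), array([12.9, 17.5]), 6.1) 31
scene tcp px [350.25360999 196.06855859] base [358.41588138 157.41361126] barpt [349.45826796 207.13250874]
0 0 0
(array([518., -47.]), array([107.7,  18.8]), 81.5) 159
```

View pics/m2.png

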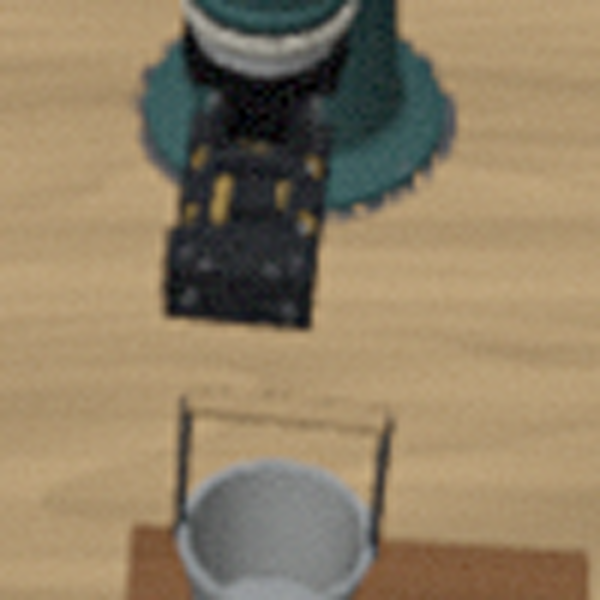

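Run:
```python
from h import *
u=np.array([np.sin(np.radians(8)),np.cos(np.radians(8))])
C=np.array([.5175,-.0465])-u*.024
manip.set_gripper(.06); manip.move_pose([*C,.30],down(-8))
st()
manip.move_linear([*C,.225],.1); st()
c=cams.capture("scene");t=cams.capture("top")
manip.set_gripper(0,20); st("grip")
d=cams.capture("scene")
f=lambda i:cv2.resize(i["image"][150:250,300:400],None,fx=4,fy=4,interpolation=2)
cv2.imwrite("pics/m3.png",np.hstack([f(c),f(d)]))
```

```text
t7.7 tcp [ 0.5142 -0.0703  0.3   ] F [ 0.7  0.  -0.8] w0.0598 g0.0
 t8.6 tcp [ 0.5146 -0.0703  0.2257] F [ 0.2 -0.5 -0.5] w0.0597 g0.0
grip t9.6 tcp [ 0.5142 -0.0703  0.225 ] F [-0.8  0.   1. ] w0.0004 g0.0
```

View pics/m3.png

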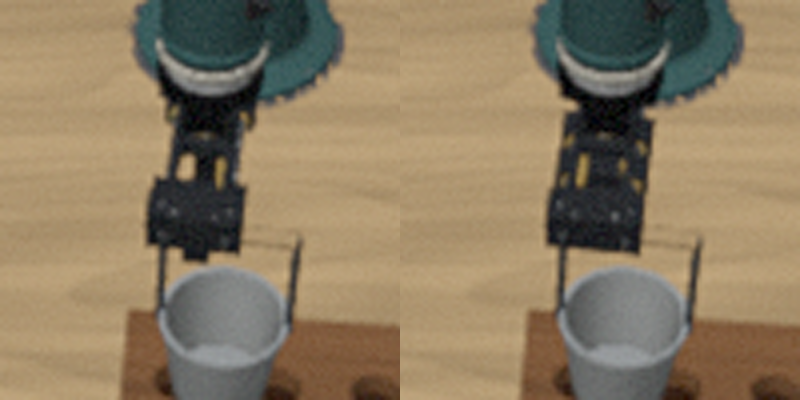

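Run:
```python
from h import *
manip.set_gripper(.06);c=cams.capture("scene");t=cams.capture("top");w=cloud(c)
for v in range(200,220,2): print(v,np.round(w[v,349],3),np.round(w[v,365],3),c["image"][v,349],c["image"][v,365])
for px in((341,209),(374.5,210)): print(rayz(c,px,.25))
for px in((264,259.5),(299.5,264)): print(rayz(t,px,.25))
print(manip.state()["tcp_rot"],down(-8), manip.state()["joint_pos"])
```

```text
200 [ 0.592 -0.08   0.367] [ 0.245  0.013 -0.004] [49 43 44] [110 147 173]
202 [ 0.604 -0.08   0.372] [ 0.26   0.012 -0.   ] [44 43 43] [110 148 174]
204 [ 0.606 -0.08   0.366] [0.276 0.011 0.006] [47 44 39] [117 152 178]
206 [ 0.606 -0.08   0.358] [0.282 0.011 0.001] [26 19 20] [104 139 167]
208 [ 0.605 -0.079  0.348] [ 0.522 -0.023  0.256] [27 23 18] [114 151 177]
210 [ 0.599 -0.078  0.333] [ 0.523 -0.022  0.248] [38 38 31] [100 134 161]
212 [ 0.601 -0.078  0.326] [ 0.31   0.009 -0.003] [40 36 38] [116 156 179]
214 [ 0.557 -0.074  0.267] [ 0.32   0.008 -0.002] [30 30 32] [112 152 176]
216 [ 0.331 -0.054 -0.001] [0.333 0.007 0.001] [111 142 162] [113 151 178]
218 [ 0.47  -0.065  0.148] [0.346 0.006 0.004] [144 142 139] [125 154 174]
[ 0.52059186 -0.09657767  0.25      ]
[0.52560415 0.00702656 0.25      ]
[0.51989194 0.00199221 0.25      ]
[ 0.50941885 -0.10014334  0.25      ]
[2.37097745e+00 2.06108462e+00 6.52355414e-06] [2.37099007 2.06107023 0.        ] [-1.83824185e-01 -4.69434514e-02  1.90647062e+00  3.33999149e-06
  1.28206284e+00 -4.42109844e-02]
```

Run:
```python
from h import *
u=np.array([np.sin(np.radians(8)),np.cos(np.radians(8))])
C=np.array([.5185,-.0465])-u*.024
for z in(.215,.205,.199):
    manip.move_linear([*C,z],.05); s=st()
    if np.linalg.norm(s["contact_force"])>5: break
    manip.set_gripper(0,15); s=st("close")
    if s["gripper_width"]>.005: break
    manip.set_gripper(.06)
```

```text
t11.1 tcp [ 0.5146 -0.0702  0.2141] F [-0.4  0.8 -0.4] w0.0602 g0.0
close t11.9 tcp [ 0.5151 -0.0703  0.2151] F [-0.9  0.8  1. ] w0.0131 g15.0
```

Run:
```python
from h import *
u=np.array([np.sin(np.radians(8)),np.cos(np.radians(8))])
C=np.array([.5175,-.0465])-u*.024
manip.set_gripper(.06)
for z in(.205,.196):
    manip.move_linear([*C,z],.05); s=st()
    if np.linalg.norm(s["contact_force"])>5: raise SystemExit
manip.set_gripper(0,60); st("grip")
manip.move_linear([*C,.235],.1);manip.dwell(.3); st("lift")
print(bar("scene",lo=.265,hi=.31,box=(.45,.56,-.13,.05)))
```

```text
t13.0 tcp [ 0.5136 -0.0702  0.2042] F [-0.4  0.1 -0.3] w0.0600 g0.0
 t13.4 tcp [ 0.5137 -0.0702  0.1954] F [-0.5  1.1  0.5] w0.0598 g0.0
grip t14.2 tcp [ 0.5141 -0.0703  0.1962] F [-1.1 -0.8  1.5] w0.0117 g58.9
lift t15.0 tcp [ 0.5137 -0.0702  0.2342] F [-0.9 -0.5 -3.6] w0.0118 g59.4
((array([523.6, -15.4]), array([44.8, 16. ]), 83.4), np.float64(0.2985197451813244), 76)
```

Run:
```python
from h import *
th=np.radians(2.8);ex=np.array([np.cos(th),np.sin(th)]);ey=np.array([-np.sin(th),np.cos(th)])
S=np.array([.448,-.3245]); rot=down(2.8)
f=lambda off: S+ex*off-ey*.024
manip.move_linear([.40,-.13,.235],.15,rot=down(-3)); st()
manip.move_linear([*f(-.11),.238],.15,rot=rot); s=st()
manip.dwell(.3)
for n in("scene","top"): print(bar(n,lo=.272,hi=.315,box=(.28,.40,-.42,-.2)))
c=cams.capture("scene");cv2.imwrite("pics/m4.png",cv2.resize(c["image"][130:290,220:400],None,fx=3.5,fy=3.5,interpolation=2))
```

```text
t16.1 tcp [ 0.4005 -0.1299  0.2352] F [ 0.5 -0.6 -2.9] w0.0114 g59.5
 t17.8 tcp [ 0.3395 -0.3532  0.2379] F [ 0.2  0.9 -3.9] w0.0115 g59.5
((array([ 340.7, -301.2]), array([16.8, 49.4]), 5.7), np.float64(0.3007426132405532), 68)
((array([ 337.8, -301.9]), array([11. , 54.5]), 1.4), np.float64(0.30355159574270907), 35)
```

View pics/m4.png

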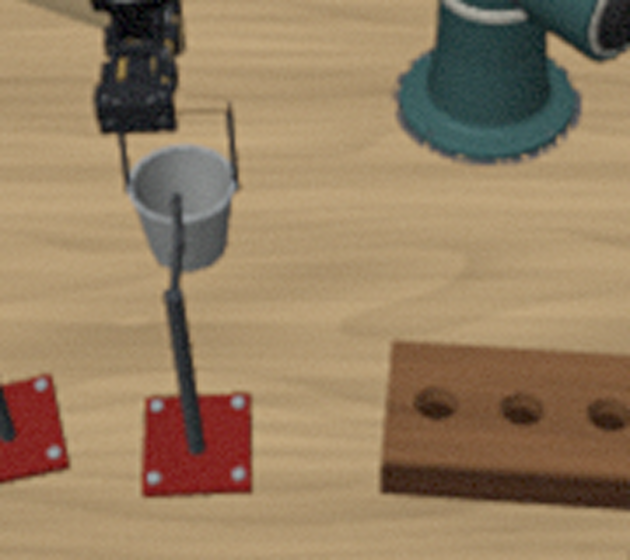

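Run:
```python
from h import *
th=np.radians(2.8);ex=np.array([np.cos(th),np.sin(th)]);ey=np.array([-np.sin(th),np.cos(th)])
S=np.array([.448,-.3245]); f=lambda off: S+ex*off-ey*.024
manip.move_linear([*f(0),.238],.12); st()
for z in np.arange(.225,.1655,-.006):
    manip.move_linear([*f(0),z],.05); s=st()
    if s["contact_force"][2]>-1 and z<.19: break
manip.dwell(.2);st()
manip.set_gripper(.04);st("open")
manip.dwell(.3)
print(bar("scene",lo=.21,hi=.265,box=(.4,.5,-.31,-.2)))
z=manip.state()["tool_pos"][2]
manip.move_linear([*f(0),z+.08],.1)
manip.dwell(.5)
c=cams.capture("scene");np.savez("s2.npz",**c);cv2.imwrite("pics/m5.png",cv2.resize(c["image"][130:290,220:400],None,fx=3.5,fy=3.5,interpolation=2))
```

```text
t19.3 tcp [ 0.4486 -0.3486  0.2379] F [ 0.8 -0.5 -4.1] w0.0108 g59.8
 t19.7 tcp [ 0.4485 -0.3482  0.2242] F [ 0.6  0.1 -3.6] w0.0106 g59.2
 t20.0 tcp [ 0.4489 -0.3482  0.2185] F [-1.3 -1.  -2.8] w0.0111 g60.1
 t20.2 tcp [ 0.4489 -0.3482  0.2124] F [-0.1 -0.2 -4.2] w0.0114 g59.5
 t20.5 tcp [ 0.4488 -0.3482  0.2063] F [-0.7 -0.3 -3.7] w0.0114 g59.7
 t20.8 tcp [ 0.4488 -0.3482  0.2004] F [ 0.4  0.4 -3.3] w0.0118 g59.8
 t21.0 tcp [ 0.4488 -0.3482  0.1944] F [-0.8  0.1 -3.8] w0.0117 g59.8
 t21.3 tcp [ 0.4488 -0.3482  0.1884] F [ 0.3  0.4 -3.6] w0.0115 g59.8
 t21.6 tcp [ 0.4488 -0.3482  0.1824] F [ 0.9 -0.2 -4. ] w0.0118 g59.7
 t21.8 tcp [ 0.449  -0.3484  0.1767] F [-0.1 -0.1 -1.2] w0.0116 g59.7
 t22.1 tcp [ 0.4495 -0.3492  0.1735] F [-4.8  2.1  8.5] w0.0115 g58.4
 t22.3 tcp [ 0.4495 -0.3491  0.1735] F [-4.5  1.8  7.3] w0.0118 g58.5
open t22.9 tcp [ 0.4492 -0.3484  0.1708] F [ 0.7 -0.8 -0.6] w0.0400 g0.0
((array([ 443.9, -290.9]), array([14.4, 36.8]), 9.5), np.float64(0.23692095329517548), 53)
```

View pics/m5.png

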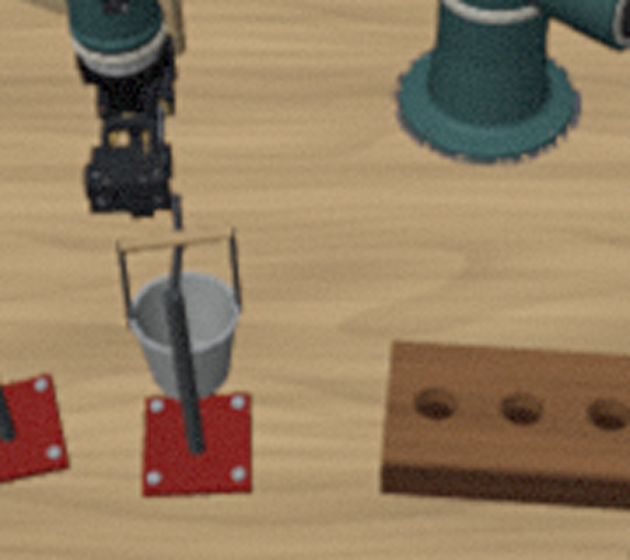

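```bash
cat >> h.py <<'E'
def boxfit(c,w,zr,reg,yaw0):
    x,y,z=w[...,0],w[...,1],w[...,2]
    m=(x>reg[0])&(x<reg[1])&(y>reg[2])&(y<reg[3])&(z>zr[0])&(z<zr[1])
    P=w[m][:,:2]; yaw=np.radians(yaw0)
    for it in range(3):
        Rm=np.array([[np.cos(yaw),np.sin(yaw)],[-np.sin(yaw),np.cos(yaw)]]); q=P@Rm.T; o=np.median(q,0); q=q-o
        def ext(i):
            j=1-i; b=np.arange(*np.percentile(q[:,j],[8,92]),.006); lo=[];hi=[]
            for t in b:
                s=q[(q[:,j]>=t)&(q[:,j]<t+.006),i]
                if len(s)>5: lo.append((t+.003,s.min()));hi.append((t+.003,s.max()))
            return np.array(lo),np.array(hi)
        lx,hx=ext(0);ly,hy=ext(1)
        f=lambda a:np.polyfit(a[:,0],a[:,1],1)[0]
        sl=np.median([f(ly),f(hy),-f(hx),-f(lx)]); 
        yaw+= sl if False else np.arctan(np.median([ -f(hx),f(ly),f(hy)]))
    M=[np.median(a[:,1]) for a in(lx,hx,ly,hy)]
    ctr=Rm.T@(o+[(M[0]+M[1])/2,(M[2]+M[3])/2])
    hinge=Rm.T@(o+[M[1],(M[2]+M[3])/2])
    return np.round(ctr,4),round(np.degrees(yaw),2),np.round([M[1]-M[0],M[3]-M[2]],4),np.round(hinge,4)
E
python3 - <<'E'
from h import *
for n in("top","scene"):
    c=cams.capture(n);w=cloud(c);np.savez(n+"3.npz",**c)
    print(n,"slab",boxfit(c,w,(.05,.07),(.4,.65,-.2,.17),-4.7))
    print("  lid",boxfit(c,w,(.078,.098),(.4,.68,.18,.5),10.3))
    x,y,z=w[...,0],w[...,1],w[...,2]
    g=c["image"].sum(2); m=(x>.47)&(x<.57)&(y>-.12)&(y<.13)&(g<(110 if n=="top" else 150))
    m=cv2.morphologyEx(m.astype(np.uint8),cv2.MORPH_CLOSE,np.ones((3,3)))
    k,lab,s,ce=cv2.connectedComponentsWithStats(m)
    for i in range(1,k):
        if s[i,4]>15: print("  bore",s[i],np.round(rayz(c,s[i,:2]+(s[i,2:4]-1)/2,.06),4))
E
```

```text
top slab (array([0.5181, 0.0055]), np.float64(-4.9), array([0.1484, 0.2679]), array([ 0.5921, -0.0007]))
  lid (array([0.538 , 0.3464]), np.float64(10.92), array([0.1768, 0.2474]), array([0.6248, 0.3632]))
  bore [237 260  11  11  91] [0.5263 0.0894 0.06  ]
  bore [263 263  12  11  93] [0.5188 0.0044 0.06  ]
  bore [290 266  11  11  92] [ 0.5112 -0.0804  0.06  ]
scene slab (array([0.5206, 0.0036]), np.float64(-4.99), array([0.1513, 0.2659]), array([ 0.5959, -0.003 ]))
  lid (array([0.5404, 0.3444]), np.float64(10.57), array([0.1796, 0.2467]), array([0.6286, 0.361 ]))
  bore [339 245  10   5  33] [ 0.5253 -0.0827  0.06  ]
  bore [364 246   9   5  34] [0.5302 0.0012 0.06  ]
  bore [389 247   9   6  33] [0.5372 0.0862 0.06  ]
```

```bash
cat >> h.py <<'E'
def probe(xy,z0,z1,step=.002,lim=4,rate=.03):
    """lower in small steps until the upward force exceeds lim"""
    f0=manip.state()["contact_force"][2]
    for z in np.arange(z0,z1,-step):
        manip.move_linear([*xy,z],rate); s=manip.state()
        if s["contact_force"][2]-f0>lim: break
    return st("probe")
E
python3 - <<'E'
from h import *
p=manip.state()["tool_pos"]; manip.move_linear([p[0]-.0,p[1],.30],.15)
manip.set_gripper(0,20)
xy=(.5232,.0469)
manip.move_pose([*xy,.12],down(-5)); st()
manip.move_linear([*xy,.035],.1)
probe(xy,.034,.0,.002)
manip.move_linear([*xy,.08],.1)
c=cams.capture("scene");w=cloud(c);x,y,z=w[...,0],w[...,1],w[...,2]
print(bar("scene",lo=.21,hi=.265,box=(.43,.48,-.4,-.26)))
E
```

```text
t27.6 tcp [0.524  0.0462 0.1207] F [ 0.4  0.9 -0.3] w0.0003 g0.0
probe t30.1 tcp [0.5236 0.0469 0.025 ] F [-3.1 -0.7  6.5] w0.0005 g3.3
((array([ 452.9, -324.7]), array([ 43.6, 107.7]), 21.4), np.float64(0.24545415466132225), 168)
```

```bash
cat >> h.py <<'E'
DZ=.035
CA=np.radians(10.7);CX=np.array([np.cos(CA),np.sin(CA)]);CY=np.array([-np.sin(CA),np.cos(CA)]);CO=np.array([.5451,.3465])
def cw(x,y): return CO+CX*x+CY*y
HR=down(100.7)
def barrel(lid,h):
    """case x and world z of the hasp barrel"""
    c,s=np.cos(h),np.sin(h); f=.183+.010*c+.026*s; u=.005+.010*s-.026*c
    c,s=np.cos(lid),np.sin(lid); return .085-(f*c-u*s), .075+f*s+u*c
def hand(x,z,y=0): return [*cw(x,y),z-.019-DZ]
E
python3 - <<'E'
from h import *
x,z=barrel(0,0);x-=.002
print(x,z)
manip.set_gripper(.052)
manip.move_pose(hand(x,.16),HR); st()
manip.move_linear(hand(x,.075),.12);s=st()
if abs(s["contact_force"]).max()<5:
    manip.move_linear(hand(x,z),.05);s=st()
c=cams.capture("scene");t=cams.capture("top")
g=lambda c,a:cv2.resize(c["image"][a[0]:a[0]+100,a[1]:a[1]+100],None,fx=4,fy=4,interpolation=2)
cv2.imwrite("pics/m6.png",np.hstack([g(c,(170,415)),g(t,(220,110))]))
E
```

```text
-0.11 0.054
 t33.0 tcp [0.4371 0.3256 0.1059] F [-0.7  0.2  0.2] w0.0520 g0.0
 t33.8 tcp [0.4377 0.3263 0.0216] F [-0.2 -0.7  0.2] w0.0519 g0.0
 t34.4 tcp [ 4.367e-01  3.259e-01 -4.000e-04] F [ 0.8  0.2 -0.3] w0.0518 g0.0
```

View pics/m6.png

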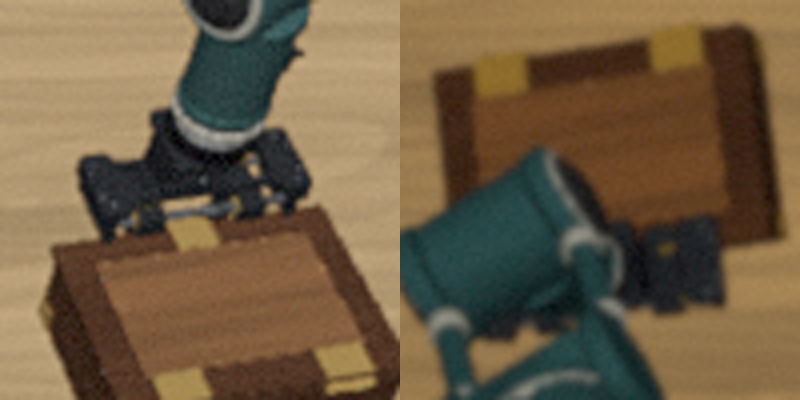

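Run:
```python
from h import *
manip.set_gripper(0,30); s=st("pinch")
if s["gripper_width"]<.028: raise SystemExit("missed")
for h in np.linspace(.2,1.72,9):
    x,z=barrel(0,h); manip.move_linear(hand(x-.002,z),.06)
    s=st("h%.2f"%h)
    if abs(s["contact_force"]).max()>15: break
```

```text
pinch t34.9 tcp [4.370e-01 3.276e-01 2.000e-04] F [-0.9  6.3 -1.3] w0.0329 g30.0
h0.20 t35.2 tcp [0.4319 0.3266 0.0029] F [-1.8  4.1 -0.1] w0.0328 g30.0
h0.39 t35.4 tcp [0.4278 0.3258 0.0062] F [-2.4  5.6 -0.2] w0.0329 g30.0
h0.58 t35.7 tcp [0.4244 0.3252 0.0103] F [-2.   5.1 -0.4] w0.0329 g30.0
h0.77 t35.9 tcp [0.4219 0.3247 0.0149] F [-2.4  5.   0. ] w0.0327 g30.0
h0.96 t36.2 tcp [0.4202 0.3244 0.02  ] F [-1.7  5.  -0. ] w0.0328 g30.0
h1.15 t36.4 tcp [0.4196 0.3243 0.0252] F [-2.3  5.6  1. ] w0.0327 g30.0
h1.34 t36.7 tcp [0.4199 0.3243 0.0305] F [-3.   6.   0.5] w0.0331 g30.0
h1.53 t36.9 tcp [0.4212 0.3246 0.0357] F [-1.9  4.9  0.2] w0.0330 g30.0
h1.72 t37.2 tcp [0.4235 0.3251 0.0405] F [-2.5  4.8  1.2] w0.0330 g30.0
```

```bash
sed -i 's/^def cw/CO=CO+CY*.002\ndef cw/' h.py
python3 - <<'E'
from h import *
for l in np.linspace(.03,1.78,20):
    x,z=barrel(l,1.75); 
    try: manip.move_linear(hand(x-.002,z),.09)
    except manip.IKError as e: print("IK",l,e);break
    s=st("l%.2f"%l)
    if abs(s["contact_force"]).max()>18 or s["gripper_width"]<.025: break
c=cams.capture("scene");t=cams.capture("top")
g=lambda c,a:cv2.resize(c["image"][a[0]:a[0]+130,a[1]:a[1]+130],None,fx=3,fy=3,interpolation=2)
cv2.imwrite("pics/m7.png",np.hstack([g(c,(150,405)),g(t,(190,90))]))
E
```

```text
l0.03 t37.4 tcp [0.4241 0.3253 0.0467] F [ 1.  -1.3 -0.4] w0.0331 g30.0
l0.12 t37.8 tcp [0.4272 0.3259 0.0657] F [ 1.6 -2.1 -0.7] w0.0332 g30.0
l0.21 t38.1 tcp [0.432  0.3269 0.0841] F [ 2.2 -3.2 -0.8] w0.0333 g30.0
l0.31 t38.5 tcp [0.4384 0.3281 0.1021] F [ 1.3 -3.2  0.2] w0.0330 g30.0
l0.40 t38.9 tcp [0.4469 0.3297 0.1201] F [ 2.1 -4.3  0.4] w0.0331 g30.0
l0.49 t39.2 tcp [0.4571 0.3317 0.1373] F [ 1.4 -5.2 -0.2] w0.0333 g30.0
l0.58 t39.6 tcp [0.4687 0.3339 0.1532] F [ 1.5 -5.8  0.1] w0.0333 g30.0
l0.67 t39.9 tcp [0.4816 0.3362 0.1677] F [ 2.7 -6.1 -0.6] w0.0330 g30.0
l0.77 t40.3 tcp [0.4956 0.3389 0.1808] F [ 2.8 -6.2 -0.2] w0.0327 g30.0
l0.86 t40.6 tcp [0.5105 0.3417 0.1924] F [ 2.1 -5.2 -0.8] w0.0330 g30.0
l0.95 t41.0 tcp [0.5263 0.3446 0.2026] F [ 2.2 -4.8 -2. ] w0.0328 g30.0
l1.04 t41.4 tcp [0.5428 0.3477 0.2112] F [ 2.5 -4.8 -2. ] w0.0333 g30.0
l1.14 t41.7 tcp [0.5601 0.3509 0.2182] F [ 2.1 -4.5 -1.8] w0.0326 g30.0
l1.23 t42.1 tcp [0.5778 0.3543 0.2236] F [ 2.1 -5.1 -1.6] w0.0333 g30.0
l1.32 t42.4 tcp [0.5959 0.3576 0.2272] F [ 1.  -5.5 -1.7] w0.0328 g30.0
l1.41 t42.8 tcp [0.6144 0.3611 0.2293] F [ 1.5 -4.9 -2.2] w0.0329 g30.0
l1.50 t43.2 tcp [0.6331 0.3646 0.2296] F [ 1.4 -5.  -1.8] w0.0330 g30.0
l1.60 t43.5 tcp [0.6518 0.3681 0.2282] F [ 1.6 -6.3 -2. ] w0.0330 g30.0
l1.69 t43.9 tcp [0.6703 0.3716 0.225 ] F [ 1.4 -5.7 -2. ] w0.0326 g30.0
l1.78 t44.2 tcp [0.6885 0.375  0.2201] F [ 1.8 -5.  -1.5] w0.0331 g30.0
```

View pics/m7.png

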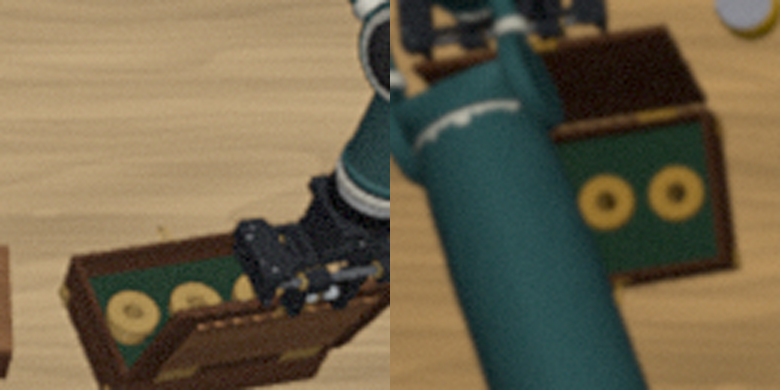

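Run:
```python
from h import *
manip.set_gripper(.05)
p=manip.state()["tool_pos"]; manip.move_linear([*p[:2],p[2]+.07],.12); st()
manip.move_pose([.45,-.05,.25],down(-5)); st()
for n in("top","scene"):
    c=cams.capture(n);w=cloud(c);np.savez(n+"4.npz",**c);x,y,z=w[...,0],w[...,1],w[...,2]
    m=(x>.43)&(x<.62)&(y>.22)&(y<.48)&(z>.058)&(z<.08)
    # bronze: bright yellow
    b,g,r=[c["image"][...,i].astype(int) for i in range(3)]
    m2=m&(r>g+15)&(g>b+15)&(r>110)
    k,lab,s,ce=cv2.connectedComponentsWithStats(m2.astype(np.uint8))
    for i in range(1,k):
        if s[i,4]>25:
            cn=np.vstack([q.reshape(-1,2) for q in cv2.findContours((lab==i).astype(np.uint8),0,1)[0]]).astype(np.float32)
            e=cv2.fitEllipse(cv2.convexHull(cn)) if len(cn)>6 else None
            P=w[lab==i]; bb=s[i,:2]+(s[i,2:4]-1)/2
            print(n,s[i],np.round(rayz(c,e[0],.068),4),np.round(e[1],1),"bbox",np.round(rayz(c,bb,.068),4),np.round(np.median(P[:,2]),4))
    m=(z>.09)&(z<.3)&(x>.5)&(x<.8)&(y>.18)&(y<.55); P=w[m]; print(n,"lid z",P[:,2].max())
    # lid slope: case-x vs z
    q=(P[:,:2]-CO)@CX; print(np.round(np.polyfit(P[:,2],q,1),3),len(P))
cv2.imwrite("pics/m8.png",cv2.resize(np.load("top4.npz")["image"][190:310,90:250],None,fx=4,fy=4,interpolation=2))
```

```text
t45.5 tcp [0.6869 0.3761 0.2892] F [-0.1  0.6  0.4] w0.0498 g0.0
 t47.3 tcp [ 0.4506 -0.0498  0.2503] F [1.1 0.6 0.3] w0.0499 g0.0
top [177 246  17  17 186] [0.5567 0.2723 0.068 ] [16.5 17.2] bbox [0.5561 0.2719 0.068 ] 0.0677
top [154 249  17  17 186] [0.5448 0.346  0.068 ] [16.4 16.9] bbox [0.5446 0.3446 0.068 ] 0.0681
top [130 253  17  17 188] [0.5307 0.4206 0.068 ] [16.5 17.2] bbox [0.5299 0.4201 0.068 ] 0.0686
top lid z 0.29338315835228057
[0.245 0.065] 2399
scene [437 225  59   9  76] [0.425  0.4406 0.068 ] [  7.2 107.2] bbox [0.4549 0.3499 0.068 ] 0.0726
scene [483 241  16   8  89] [0.5252 0.4176 0.068 ] [ 7.8 16.1] bbox [0.5239 0.4193 0.068 ] 0.0672
scene [462 244  16  10  95] [0.5478 0.3419 0.068 ] [12.8 16. ] bbox [0.5405 0.3443 0.068 ] 0.0668
scene [441 247  17  15 175] [0.5623 0.2695 0.068 ] [14.4 16.6] bbox [0.5632 0.2709 0.068 ] 0.0672
scene lid z 0.289054648595368
[0.208 0.082] 1688
```

View pics/m8.png

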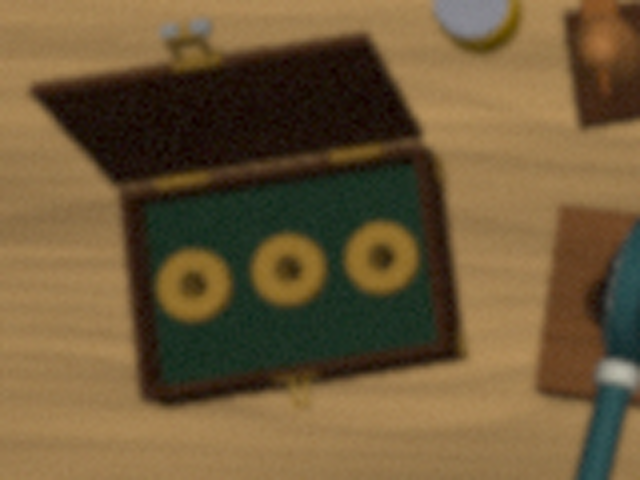

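```bash
cat >> h.py <<'E'
COL=np.array([[.558,.271],[.5463,.345],[.5322,.4194]])
BORE=np.array([[.5122,-.0802],[.5195,.0045],[.5268,.0892]])
def pick(i,ang=10.3,back=.0025,tip=.054):
    xy=COL[i]-back*CX
    manip.set_gripper(.072)
    manip.move_pose([*xy,.16],down(ang))
    manip.move_linear([*xy,.06],.15)
    for z in(.04,tip-DZ):
        manip.move_linear([*xy,z],.06); s=st("down")
        if np.linalg.norm(s["contact_force"])>10: return False
    manip.set_gripper(0,60); s=st("grip")
    if not .05<s["gripper_width"]<.062: return False
    manip.move_linear([*xy,.14],.12); manip.dwell(.2); s=st("lift"); return s["grasp_force"]>30
def insert(j,z0=.12,zend=.0255,lim=32):
    xy=BORE[j].copy(); tare=manip.state()["contact_force"].copy()
    for z in np.arange(z0,zend-.0001,-.003):
        manip.move_linear([*xy,z],.06); s=manip.state(); f=s["contact_force"]-tare
        if abs(f).max()>3: st("  cmd %.4f %s"%(z,np.round(xy,4)))
        xy=xy+np.clip(.0003*f[:2],-.0008,.0008)*(np.linalg.norm(f[:2])>2)
        if f[2]>lim: break
        if f[2]>10 and z>.055: print("blocked on rim");return xy,False
    return xy,True
E
python3 - <<'E'
from h import *
ok=pick(0)
if ok:
    manip.move_linear([*(COL[0]*.5+BORE[0]*.5),.14],.25,rot=down(3))
    manip.move_linear([*BORE[0],.14],.25,rot=down(-5)); st("above")
E
```

```text
down t50.5 tcp [0.555  0.2704 0.0394] F [-0.6 -0.3 -0.2] w0.0720 g0.0
down t51.0 tcp [0.555  0.2703 0.0183] F [ 0.6  0.4 -0.3] w0.0720 g0.0
grip t51.4 tcp [0.5563 0.2708 0.0195] F [ 1.4 -0.1  0.1] w0.0549 g60.0
lift t52.8 tcp [0.5549 0.2703 0.1389] F [-0.2  0.8 -4.9] w0.0547 g60.0
above t54.5 tcp [ 0.5124 -0.0791  0.1399] F [ 0.8  0.3 -3.9] w0.0545 g60.0
```

Run:
```python
from h import *
xy,ok=insert(0); print(xy,ok); st("end")
```

```text
cmd 0.0390 [ 0.511  -0.0807] t61.7 tcp [ 0.5112 -0.0809  0.0401] F [-4.3  0.5  5.4] w0.0548 g60.0
  cmd 0.0360 [ 0.5102 -0.0807] t62.0 tcp [ 0.5112 -0.0809  0.0379] F [-4.8  0.   9.4] w0.0547 g60.0
  cmd 0.0330 [ 0.5094 -0.0808] t62.2 tcp [ 0.5111 -0.081   0.0354] F [-3.3 -0.3  9.8] w0.0548 g60.0
  cmd 0.0300 [ 0.5086 -0.0809] t62.5 tcp [ 0.5111 -0.081   0.0326] F [-3.6  0.8 10. ] w0.0551 g60.0
  cmd 0.0270 [ 0.5078 -0.0808] t62.7 tcp [ 0.5111 -0.081   0.0299] F [-1.7  1.5 10. ] w0.0551 g60.0
[ 0.50705181 -0.08046369] True
end t62.7 tcp [ 0.5111 -0.081   0.0299] F [-1.7  1.5 10. ] w0.0551 g60.0
```

```bash
cat >> h.py <<'E'
def press(xy,z0,zend=.010,lim=30):
    for z in np.arange(z0,zend,-.002):
        manip.move_linear([*xy,z],.04); s=st("press")
        if s["contact_force"][2]>lim: break
def toppress(xy,rot,gap=.034):
    manip.set_gripper(.08); p=manip.state()["tool_pos"]
    manip.move_linear([*xy,.075],.1); manip.set_gripper(gap); manip.move_linear([*xy,.05],.1)
    press(xy,.044,.030,26); manip.move_linear([*xy,.09],.15)
E
python3 - <<'E'
from h import *
press((.5108,-.0809),.0255)
toppress((.5111,-.081),None)
c=cams.capture("scene");w=cloud(c);x,y,z=w[...,0],w[...,1],w[...,2]
m=(abs(x-.511)<.03)&(abs(y+.081)<.03)&(z>.068); print(m.sum(),np.median(z[m]),w[m].mean(0))
E
```

```text
press t63.0 tcp [ 0.5112 -0.081   0.0278] F [-7.4  0.7 15.2] w0.0551 g60.0
press t63.2 tcp [ 0.5113 -0.081   0.0273] F [-12.2   1.6  25.4] w0.0545 g60.0
press t63.5 tcp [ 0.5113 -0.081   0.0272] F [-17.9   1.8  38.9] w0.0548 g60.0
press t66.2 tcp [ 0.5111 -0.081   0.044 ] F [-0.8  0.1  0.4] w0.0339 g0.0
press t66.5 tcp [ 0.5111 -0.081   0.042 ] F [-0.5  0.3  0. ] w0.0339 g0.0
press t66.7 tcp [ 0.5116 -0.0811  0.041 ] F [-1.8 -0.5  6.7] w0.0340 g3.0
press t67.0 tcp [ 0.5117 -0.0811  0.041 ] F [-8.5  1.5 20. ] w0.0340 g9.7
press t67.2 tcp [ 0.5117 -0.0811  0.0409] F [-13.9   2.2  33.2] w0.0342 g16.4
929 0.374868369003726 [ 0.52654348 -0.08310434  0.34811754]
```

```bash
sed -i 's/^def pick/BORE=BORE+[-.001,-.0008]\ndef pick/' h.py
python3 - <<'E'
from h import *
ok=pick(1); print(ok)
if ok:
    manip.move_linear([*(COL[1]*.5+BORE[1]*.5),.14],.25,rot=down(3))
    manip.move_linear([*BORE[1],.14],.25,rot=down(-5)); s=st("above")
    if s["grasp_force"]>30:
        xy,ok=insert(1,zend=.0385); print(xy,ok,st("in")["tool_pos"])
E
```

```text
down t71.4 tcp [0.5434 0.3443 0.0394] F [ 1.  -0.7  0.6] w0.0721 g0.0
down t71.9 tcp [0.5434 0.3442 0.0182] F [-0.1 -0.1  0.5] w0.0724 g0.0
grip t72.3 tcp [0.5449 0.3449 0.0197] F [ 1.8  0.3 -0.2] w0.0547 g60.0
lift t73.7 tcp [0.5433 0.3442 0.1388] F [-0.2  0.8 -5.1] w0.0546 g60.0
True
above t75.3 tcp [0.5188 0.0048 0.1401] F [-0.6 -0.2 -6.1] w0.0545 g60.0
  cmd 0.0390 [0.5179 0.0037] t82.6 tcp [0.5186 0.0037 0.0403] F [-3.7  0.4  4.8] w0.0548 g60.0
in t82.6 tcp [0.5186 0.0037 0.0403] F [-3.7  0.4  4.8] w0.0548 g60.0
[0.51709551 0.00388338] True [0.51858499 0.00367656 0.04027174]
```

Run:
```python
from h import *
xy=manip.state()["tool_pos"][:2]
press(xy,.037,.010,30)
toppress(xy,None)
ok=pick(2); print(ok)
if ok:
    manip.move_linear([*(COL[2]*.5+BORE[2]*.5),.14],.25,rot=down(3))
    manip.move_linear([*BORE[2],.14],.25,rot=down(-5)); s=st("above")
    if s["grasp_force"]>30:
        xy,ok=insert(2,zend=.0385); print(xy,ok,st("in")["tool_pos"])
```

```text
press t82.8 tcp [0.5186 0.0037 0.0387] F [-7.5  0.7 11.2] w0.0548 g60.0
press t83.1 tcp [0.5186 0.0037 0.037 ] F [-8.1 -0.1 14.2] w0.0546 g60.0
press t83.3 tcp [0.5186 0.0037 0.0352] F [-9.7  0.1 14.4] w0.0548 g60.0
press t83.6 tcp [0.5186 0.0037 0.0332] F [-9.1  0.7 14.6] w0.0546 g60.0
press t83.8 tcp [0.5186 0.0037 0.0312] F [-8.5 -1.2 14.7] w0.0549 g60.0
press t84.1 tcp [0.5186 0.0037 0.0292] F [-8.5  0.9 14.9] w0.0547 g60.0
press t84.3 tcp [0.5187 0.0037 0.0275] F [-9.5 -0.5 16.4] w0.0547 g60.0
press t84.6 tcp [0.5187 0.0037 0.0274] F [-16.1   0.9  30.1] w0.0546 g60.0
press t87.3 tcp [0.5186 0.0037 0.044 ] F [ 0.1 -0.5 -0. ] w0.0342 g0.0
press t87.5 tcp [0.5186 0.0037 0.042 ] F [0.1 0.5 0.1] w0.0340 g0.0
press t87.8 tcp [0.5191 0.0037 0.041 ] F [-1.2 -0.1  5.1] w0.0338 g3.0
press t88.0 tcp [0.5192 0.0037 0.041 ] F [-8.4 -1.2 18.8] w0.0341 g9.7
press t88.3 tcp [0.5192 0.0036 0.0409] F [-13.7   0.4  32.8] w0.0341 g16.4
down t92.4 tcp [0.5293 0.4187 0.0393] F [0.6 0.3 1. ] w0.0722 g0.0
down t92.9 tcp [0.5293 0.4186 0.0182] F [ 0.8  0.2 -0. ] w0.0724 g0.0
grip t93.3 tcp [0.5306 0.4193 0.0196] F [ 1.8  0.7 -0.1] w0.0546 g60.0
lift t94.6 tcp [0.5292 0.4185 0.1388] F [ 0.6 -0.4 -5.3] w0.0546 g60.0
True
above t96.2 tcp [0.5261 0.0896 0.1401] F [ 0.1  0.  -5.6] w0.0546 g60.0
  cmd 0.0390 [0.5258 0.0884] t103.5 tcp [0.5259 0.0883 0.0402] F [-4.1 -1.4  3.4] w0.0547 g60.0
in t103.5 tcp [0.5259 0.0883 0.0402] F [-4.1 -1.4  3.4] w0.0547 g60.0
[0.525      0.08798411] True [0.52588699 0.08830503 0.04021592]
```

Run:
```python
from h import *
xy=manip.state()["tool_pos"][:2]
press(xy,.037,.010,30)
toppress(xy,None)
x,z=barrel(1.78,1.75); P=hand(x-.002,z,-.0015)
manip.set_gripper(.052)
manip.move_linear([.45,.1,.25],.25)
manip.move_pose([P[0],P[1],P[2]+.07],HR); st()
manip.move_linear(P,.08); st()
c=cams.capture("scene");t=cams.capture("top");np.savez("top6.npz",**t);np.savez("scene6.npz",**c)
g=lambda c,a:cv2.resize(c["image"][a[0]:a[0]+130,a[1]:a[1]+195],None,fx=2,fy=2,interpolation=2)
cv2.imwrite("pics/m9.png",np.hstack([g(c,(170,330)),g(t,(190,110))]))
```

```text
press t103.7 tcp [0.5259 0.0883 0.0391] F [-7.9 -0.7 10.3] w0.0552 g60.0
press t104.0 tcp [0.5259 0.0883 0.0376] F [-9.1 -2.  13.6] w0.0546 g60.0
press t104.2 tcp [0.5259 0.0883 0.0358] F [-9.7 -1.7 14.8] w0.0544 g60.0
press t104.5 tcp [0.5259 0.0883 0.0339] F [-10.   -2.5  15.6] w0.0548 g60.0
press t104.7 tcp [0.5259 0.0883 0.0319] F [-10.4  -2.   15.9] w0.0544 g60.0
press t105.0 tcp [0.5259 0.0883 0.0299] F [-10.9  -1.7  15.6] w0.0550 g60.0
press t105.2 tcp [0.5259 0.0883 0.0279] F [-10.5  -1.3  15.9] w0.0546 g60.0
press t105.5 tcp [0.526  0.0883 0.0274] F [-13.8  -3.1  26.1] w0.0547 g60.0
press t105.7 tcp [0.526  0.0883 0.0273] F [-19.9  -2.6  38.3] w0.0545 g60.0
press t108.5 tcp [0.5259 0.0883 0.044 ] F [-1.2 -0.9  0.4] w0.0339 g0.0
press t108.7 tcp [0.5259 0.0883 0.042 ] F [ 0.1 -0.2  0.5] w0.0341 g0.0
press t109.0 tcp [0.5264 0.0884 0.041 ] F [-2.2 -0.5  4.8] w0.0339 g2.9
press t109.2 tcp [0.5265 0.0884 0.041 ] F [-7.8 -1.3 18.7] w0.0339 g9.3
press t109.5 tcp [0.5265 0.0884 0.0409] F [-13.1  -2.3  32.4] w0.0340 g15.7
 t112.7 tcp [0.6873 0.3731 0.288 ] F [ 0.5 -0.   0.9] w0.0516 g0.0
 t113.7 tcp [0.6879 0.3742 0.2201] F [ 0.1  0.7 -0.3] w0.0523 g0.0
```

View pics/m9.png

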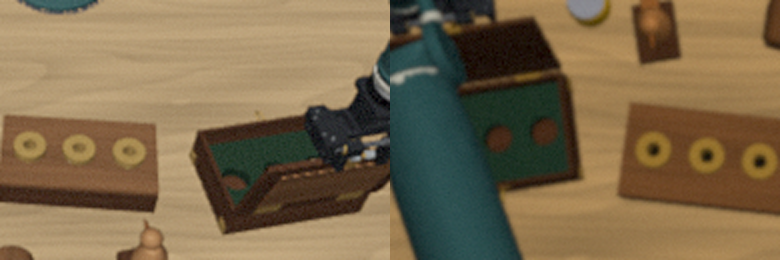

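All three collars are home and the pockets are empty. Next I lower the lid by the hasp barrel.

Run:
```python
from h import *
manip.set_gripper(0,30); s=st("pinch")
if s["gripper_width"]<.028: raise SystemExit("missed")
for l in np.linspace(1.69,.0,19):
    x,z=barrel(l,1.76); rx,rz=x-.085,z-.075; k=1-.001/np.hypot(rx,rz)
    manip.move_linear(hand(.085+rx*k-.002,.075+rz*k,-.0015*l/1.78),.09)
    s=st("l%.2f"%l)
    if abs(s["contact_force"]).max()>18 or s["gripper_width"]<.025: print("stop");break
c=cams.capture("scene");t=cams.capture("top")
g=lambda c,a:cv2.resize(c["image"][a[0]:a[0]+100,a[1]:a[1]+100],None,fx=4,fy=4,interpolation=2)
cv2.imwrite("pics/m10.png",np.hstack([g(c,(170,415)),g(t,(220,110))]))
```

```text
pinch t114.2 tcp [0.6876 0.3745 0.2197] F [0.1 2.5 1.2] w0.0331 g30.0
l1.69 t114.6 tcp [0.6702 0.3712 0.2243] F [1.2 4.  4.5] w0.0329 g30.0
l1.60 t115.0 tcp [0.651  0.3677 0.2271] F [-0.   3.   6.6] w0.0332 g30.0
l1.50 t115.3 tcp [0.6315 0.364  0.2286] F [-2.6  1.7  7.5] w0.0327 g30.0
l1.41 t115.7 tcp [0.6121 0.3604 0.2281] F [-4.1  0.8  8.6] w0.0329 g30.0
l1.31 t116.0 tcp [0.5929 0.3567 0.2258] F [-4.5  1.4  9.5] w0.0327 g30.0
l1.22 t116.4 tcp [0.5738 0.3532 0.2216] F [-4.7  0.5  8.5] w0.0329 g30.0
l1.13 t116.8 tcp [0.555  0.3497 0.2156] F [-5.9  0.9 10.1] w0.0329 g30.0
l1.03 t117.2 tcp [0.5369 0.3463 0.2078] F [-7.9  1.9  9.7] w0.0331 g30.0
l0.94 t117.5 tcp [0.5195 0.343  0.1981] F [-8.7  0.4  8.8] w0.0329 g30.0
l0.84 t117.9 tcp [0.503  0.3399 0.1867] F [-8.5  0.6  6.7] w0.0329 g30.0
l0.75 t118.2 tcp [0.4877 0.337  0.1739] F [-9.8  1.3  4.3] w0.0330 g30.0
l0.66 t118.6 tcp [0.4738 0.3344 0.1596] F [-8.9  2.   2.6] w0.0329 g30.0
l0.56 t119.0 tcp [0.4615 0.332  0.1443] F [-6.5  2.9 -0.8] w0.0327 g30.0
l0.47 t119.3 tcp [0.4509 0.33   0.1282] F [-4.9  3.  -2.2] w0.0330 g30.0
l0.38 t119.7 tcp [0.4419 0.3283 0.1113] F [-3.3  3.6 -2.3] w0.0328 g30.0
l0.28 t120.1 tcp [0.4347 0.327  0.094 ] F [-3.3  3.9 -3. ] w0.0334 g30.0
l0.19 t120.5 tcp [0.4291 0.326  0.0762] F [-3.9  4.1 -3.2] w0.0329 g30.0
l0.09 t120.8 tcp [0.4252 0.3253 0.0584] F [-4.   2.7 -4.1] w0.0331 g30.0
l0.00 t121.2 tcp [0.4228 0.3248 0.04  ] F [-4.9  1.8  1. ] w0.0323 g30.0
```

View pics/m10.png

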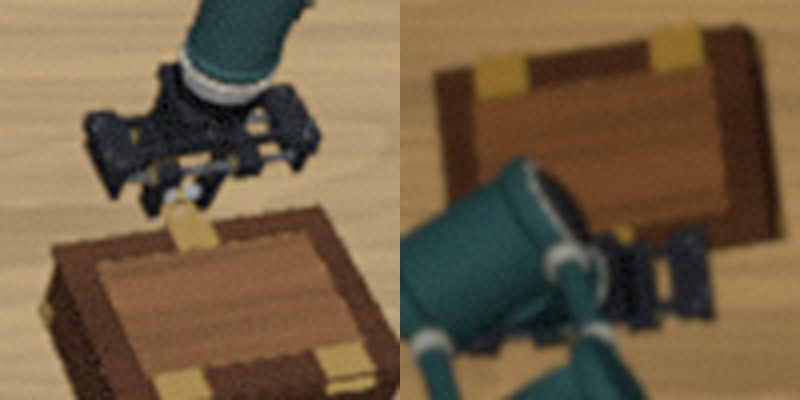

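Run:
```python
from h import *
for h in list(np.linspace(1.6,0,11))+[-.06]:
    x,z=barrel(0,h); manip.move_linear(hand(x-.002,z-.001,.0007),.06); s=st("h%.2f"%h)
    if abs(s["contact_force"]).max()>18: break
manip.set_gripper(.052); st("open")
p=manip.state()["tool_pos"]
manip.move_linear([*p[:2],.10],.1)
manip.move_linear([.40,.0,.25],.25,rot=down(0)); manip.dwell(.3)
for n in("top","scene"):
    c=cams.capture(n);w=cloud(c);np.savez(n+"7.npz",**c)
    x,y,z=w[...,0],w[...,1],w[...,2]
    print(n,"lid",boxfit(c,w,(.078,.098),(.4,.68,.18,.5),10.3))
    q=(w[...,:2]-CO)@CX; r=(w[...,:2]-CO)@CY
    for a,b in((-.08,-.06),(.04,.06)): print(" lidz",np.nanmedian(z[(q>a)&(q<b)&(abs(r)<.1)&(z>.05)]))
    m=(q<-.1)&(q>-.15)&(abs(r)<.03)&(z>.02); print(" hasp",m.sum(),np.nanmean(q[m]),np.nanmean(z[m]))
    for b in BORE: m=((x-b[0])**2+(y-b[1])**2<.025**2)&((x-b[0])**2+(y-b[1])**2>.014**2);print(" col",np.nanmedian(z[m]))
g=lambda n,a:cv2.resize(np.load(n+"7.npz")["image"][a[0]:a[0]+130,a[1]:a[1]+270],None,fx=2.9,fy=2.2,interpolation=2)
cv2.imwrite("pics/m11.png",np.vstack([g("scene",(170,250)),g("top",(210,120))]))
```

```text
h1.60 t121.5 tcp [0.4206 0.3245 0.0354] F [-2.4 -2.1 -1. ] w0.0333 g30.0
h1.44 t121.8 tcp [0.4194 0.3244 0.0311] F [-2.7 -4.3 -0.7] w0.0329 g30.0
h1.28 t122.0 tcp [0.4188 0.3244 0.0267] F [-1.5 -4.6 -1.6] w0.0332 g30.0
h1.12 t122.3 tcp [0.419  0.3244 0.0223] F [-0.8 -5.2 -2.2] w0.0328 g30.0
h0.96 t122.5 tcp [0.4199 0.3246 0.0179] F [-0.4 -4.4 -3.3] w0.0327 g30.0
h0.80 t122.8 tcp [0.4215 0.3249 0.0137] F [-1.4 -5.9 -2.9] w0.0329 g30.0
h0.64 t123.0 tcp [0.4237 0.3253 0.0098] F [ 0.1 -4.9 -2.7] w0.0329 g30.0
h0.48 t123.3 tcp [0.4265 0.3258 0.0063] F [-0.3 -5.2 -2.4] w0.0326 g30.0
h0.32 t123.5 tcp [0.4299 0.3265 0.0033] F [ 1.1 -4.8 -3.4] w0.0327 g30.0
h0.16 t123.8 tcp [0.4337 0.3272 0.0009] F [ 2.2 -6.4 -3.4] w0.0329 g30.0
h0.00 t124.0 tcp [ 0.4365  0.3277 -0.0006] F [-4.1 -6.7  3.5] w0.0326 g30.0
h-0.06 t124.3 tcp [ 0.4366  0.3277 -0.0008] F [-8.3 -7.6  9.9] w0.0332 g30.0
open t124.8 tcp [ 0.4388  0.3295 -0.0012] F [ 0.2 -0.1  0.4] w0.0518 g0.0
top lid (array([0.5383, 0.3461]), np.float64(10.58), array([0.1774, 0.2473]), array([0.6254, 0.3624]))
 lidz 0.08660885542257724
 lidz 0.08767265484843323
 hasp 60 -0.10690756909175346 0.06534203882243747
 col 0.07663877817804066
 col 0.07564526347945078
 col 0.07672848979416247
scene lid (array([0.5405, 0.3448]), np.float64(10.35), array([0.1793, 0.2481]), array([0.6287, 0.3609]))
 lidz 0.08696419882392337
 lidz 0.08765708091613811
 hasp 0 nan nan
 col 0.07603404299720329
 col 0.0764381959307594
 col 0.07595429338667448<stdin>:15: RuntimeWarning: Mean of empty slice
```

View pics/m11.png

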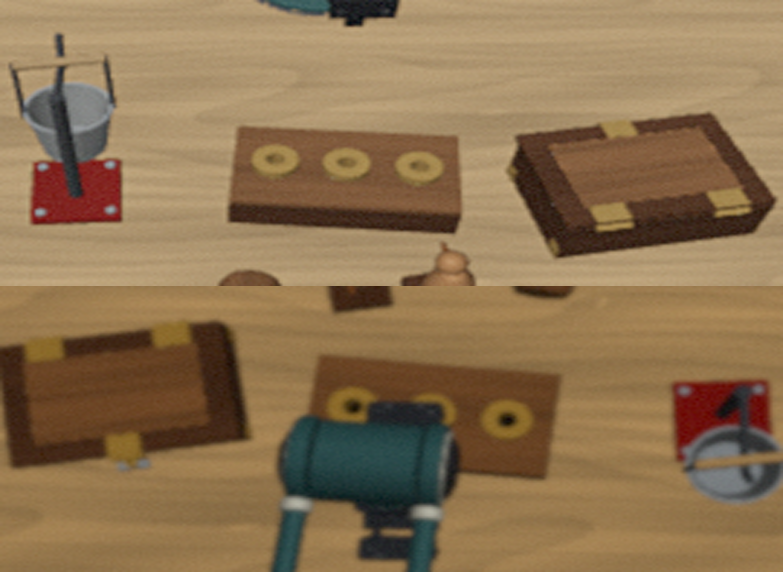

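Run:
```python
from h import *
for n in("top0","top7"):
    c=dict(np.load(n+".npz"));w=cloud(c);z=w[...,2];q=(w[...,:2]-CO)@CX; r=(w[...,:2]-CO)@CY
    m=(q<-.1)&(q>-.15)&(abs(r)<.03)&(z>.02)
    print(n,m.sum(),np.round([q[m].min(),q[m].mean(),z[m].mean(),z[m].min()],4))
st()
print(order.close_job())
```

```text
top0 61 [-0.1159 -0.1068  0.066   0.0422]
top7 60 [-0.1147 -0.1069  0.0653  0.0492]
 t128.2 tcp [4.000e-01 2.000e-04 2.499e-01] F [-0.1 -0.3  0. ] w0.0523 g0.0
the job is handed in; nothing more can be done
None
```

I handed the job in at 128 s with everything done as asked: the pail hangs on the leftmost hook, all three collars are flush in their own bores, the lid is shut with the hasp back over its staple, and the mallet, bird and tin were never touched.

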